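Refit the dial knob of the sander's control box

ROBOT

A 6-joint arm with a two-finger parallel gripper is mounted at the origin on the work surface. World frame = base frame: x ahead of the robot, y to its left, z up, the work surface at z = 0. Lengths are in m, angles in rad, forces in N, time in s.
With the tool pointing down it reaches from about 0.275 to 0.875 m from the base axis. Payload 12.5 kg.
Tool frame: the origin (TCP) lies at the very end of the fingers, on their centre line; the grasp point (between the pads) lies 19 mm behind it; z points along the fingers, y is the direction in which the jaws open and shut (so a half turn about z gives the same grasp; the last joint's range is limited). The gripper opens to 85 mm and grips with 20 to 120 N. Pads are 22 mm wide; open, the fingers measure 114 mm over their backs; the gripper's body (76 mm by 85 mm) begins 54 mm behind the grasp point. The pads swing forward as they close: fully open they stand 13 mm farther back than shut.
Start: joints at [-1.415, 0.351, 1.652, -0, 1.139, -0.085], TCP at [0.131, -0.534, 0.231] pointing down, gripper open.
Joint ranges: [-2.75, 2.75], [-0.79, 2.1], [0.01, 2.65], [-1.57, 4.71], [0.07, 3.14], [-2.87, 2.87]. Speed limits (rad/s): [2.22, 2.22, 2.79, 3.14, 3.14, 3.14].

INTERFACE

Orientations are given as a unit quaternion [x, y, z, w].
In Python, from bench import manip, claw, readout, imaging, ticket, spotter gives the robot as it stands. The module is installed in compiled form; this text tells all that it offers. Calls block until the motion is done:
- manip.reach(position, orientation): joint-space move of the TCP to a pose.
- manip.move_l(position, ori=None, velocity=0.15, f_stop=None): straight line of the TCP; ori=None keeps the orientation; velocity is the mean speed in m/s. With f_stop (N) it stops when the force on the tool has changed by that much, and returns True; else False.
- manip.goto_joints(angles): joint-space move.
- claw.move_gripper(opening, squeeze=None): opening from 0.0 (shut) to 1.0 (fully open); squeeze is the grip in N (None keeps the last); returns when the fingers have stopped.
- manip.pause(seconds).
- manip.solve_ik(position, orientation): joint angles nearest the present ones, or None.
- readout.state(): the state.
- imaging.grab_frame(name): name is "side" or "top" or "wrist"; returns (picture, depth): 420x560x3 uint8, red, green, blue; 420x560 float32, m along the optical axis (not along the pixel's ray), 0 where there is no reading.
- imaging.calibration(name): a dict with "mtx" (3x3 intrinsics, pixels), "origin" and "orientation" of the camera in the world. Camera axes: x right, y down, z forward; pixel columns grow to the right and rows downward; lengths in m; the calibration is good to about 2 mm. The wrist camera is an equidistant fisheye: a pixel r from the principal point sees the ray r / f radians off the axis. A picture is of the moment at which its call begins: read the wrist's pose just before it. calibration takes no time and is no camera call; for the wrist camera it gives the pose at the moment of the call.
A pose or a line that the arm cannot do raises manip.MotionError and nothing moves.
- ticket.finish_job(): hands the job in, once; it reports no verdict.
Trained networks look in the newest picture that a camera, given by its name, has taken for a name from the list of things; names that differ only in an ending like _2 or _b are one class to them, and where a whole thing is asked for, a point or a joint stands for the part that bears it (a point fixed in the world has none). Each returns a list of dicts, best first, with "score" (0 to 1); they miss things now and then, are a little off and sometimes report something else, mostly with a low value. They report only what shows in the picture. A call takes as long as a camera call. They do not tell look-alikes from the thing itself.
- spotter.spot_in(camera, label): "rect" ([left, top, right, bottom] in pixels, round what is visible of it).
The state is a dict: "clock": time; "q": joint angles; "qvel": joint speeds; "joint_efforts": joint torques, N m; "tcp_pos": TCP position; "orientation": TCP orientation; "wrist_force": force on the tool from outside, world axes, zero at the start; "wrist_torque": the same for the moment, N m; "width": opening from 0.0 (shut) to 1.0 (fully open).
Only numpy, scipy, OpenCV 4.12 (cv2) and the standard library are available. Lean on these libraries where they do the work, as an engineer would, in place of code of your own. Each camera call takes 0.05 s, during which the arm holds its last target.

TASK

The black knob has come off the dial of the blue control box. Pick it up, push it onto the brass D-shaped spindle until it snaps fully home, then turn it so that its white pointer is at the green mark, and let go: it should still be there when released. The spindle has been left turned somewhere to the left of the mark, so feel for the flat with light pressure: while pushing it on never press with more than 15 N, and leave the other things on the bench where they are.

Things in the scene. Friction and masses are not known exactly. Their poses are not given: they have to be found in the camera images.
- controller: blue steel control box with an aluminium top panel, fixed to the bench, 200 (x) x 160 (y) x 60 mm high. Origin: centre of its underside; z up; the spindle stands upright on its z axis through the panel
- green_mark (a point): green mark on the panel, 22 x 7 mm; this point, its centre, is 47 mm from the spindle's axis in the direction of the box's own +x; black ticks every 0.25 rad on both sides of it. Axes: those of the box
- spindle_foot (a point): centre of the flat top of the round steel collar (32 mm diameter) at the foot of the spindle, 69 mm above the bench; the knob's underside rests on it when home. Axes: those of the box. Spindle and collar are sprung downward as one: they start to give at about 4 to 5 N, bottom after 4 mm at about 11 N, and rise again when let go
- spindle_top (a point): centre of the top of the brass spindle, 22 mm above the collar top. D-shaped, 20 mm diameter, one flat 5 mm from the axis, top edge bevelled (1.5 mm on the round side, 1 mm on the flat). Axes: the box's; the spindle's angle is NOT measured: at first its flat faces 0.45 to 1.75 rad counter-clockwise (seen from above) of the box's +x. It turns stiffly (0.10 N m, from 1.0 rad clockwise to 2.1 rad counter-clockwise of the mark) and stays where left
- spindle_balls (a point): point on the spindle's axis at the height of its two sprung steel snap balls, 8 mm above the collar top. Once its flat is found the knob slides freely for about 10 mm, meets the balls about 11 mm above home, takes about 10 N to pass them, and is pulled down over the last 2 to 3 mm
- knob: the loose knob as a whole, black plastic, about 90 g, 54 mm high, standing upright on the bench at the start. Origin: centre of its underside; x towards the pointer, z up. Round skirt of 58 mm diameter, up to 28 mm above the underside, with the grip bar on top
- knob_grip (a point): centre of the knob's flat-sided grip bar, on its axis, 41 mm above its underside; axes of the knob. The bar is 48 mm long (along x), 16 mm wide (y) and 26 mm high (28 to 54 mm above the underside). A white line on the +x half of its top and on its +x end is the pointer
- knob_mouth (a point): centre of the knob's flat underside, where the bore opens; axes of the knob. The bore is D-shaped, 0.8 mm clear of the spindle's top all round (0.3 to 0.5 mm at its foot, which is tapered), 23 mm deep, its flat on the pointer (+x) side: it goes on only with the pointer directed as the spindle's flat faces, within about 0.1 rad. After being turned and let go it springs back by 0.1 to 0.2 rad
- knob_pointer (a point): top of the pointer end of the knob's bar, 24 mm from the axis, 54 mm above the underside; axes of the knob
- tape: bystander: roll of blue tape lying flat, 72 mm diameter, 22 mm high; origin under its centre
- adapter: bystander: turned aluminium adapter, 52 mm diameter, 22 mm high; origin under its centre
- mug: bystander: black mug, 80 mm diameter, 90 mm high; origin under its centre
- jar: bystander: jar with a red lid, 66 mm diameter, 100 mm high; origin under its centre
- screwdriver: bystander: screwdriver with an orange handle, lying; origin under its middle
- wrench: bystander: steel wrench, lying; origin under its middle
- beaker: bystander: clear plastic cup, 72 mm diameter, 100 mm high; origin under its centre
Things that resemble listed ones, but are neither listed nor needed, are in the scene too. Leave any orange, pink or purple look-alike of the knob alone.

How it is judged:
By the outcome, as a careful person would: the job done as asked, in the order asked, and still so for the second after the job is handed in, with the robot touching nothing.
It also fails if it takes over 72 s, if anything falls off the work surface, if the arm or the gripper's body presses on something with over 40 N, if the wrist force passes 120 N, or if a joint passes its speed limit or range.

## Working session

There is one attempt and no reset: what is moved stays moved. The work goes in short steps, each a Python script; the robot and the scene stay as the last script left them, time stands still between calls to the robot, and variables do not carry over. Pictures are saved under pics/ and viewed, and the job is handed in when it is done.

```bash
mkdir -p pics; ls
python3 - <<'E'
from bench import manip, claw, readout, imaging, ticket, spotter
import cv2, numpy as np
print(readout.state())
for n in ["side","top","wrist"]:
    c=imaging.calibration(n); print(n,c)
    p,d=imaging.grab_frame(n)
    cv2.imwrite(f"pics/a_{n}.png",p[:,:,::-1]); np.save(f"pics/a_{n}_d.npy",d)
    for l in ["knob","controller"]:
        print(l,spotter.spot_in(n,l))
E
```

```text
pics
{'clock': 0.0, 'q': array([-1.41458961e+00,  3.51247343e-01,  1.65247867e+00, -1.03158610e-05,
        1.13911469e+00, -8.46026850e-02]), 'qvel': array([-0.00062348,  0.00102424,  0.00143211,  0.000478  ,  0.00100164,
       -0.00064997]), 'joint_efforts': array([ 6.94168539e-04, -5.06102157e+01, -2.91403484e+01, -8.16483862e-05,
        4.57957940e-03, -3.57096565e-05]), 'tcp_pos': array([ 0.13113335, -0.53376636,  0.2307316 ]), 'orientation': array([ 9.92759654e-01,  1.20116109e-01, -2.70170330e-05, -6.23458658e-04]), 'wrist_force': array([-0.84345954,  0.75647589,  0.19763948]), 'wrist_torque': array([0.00655096, 0.01109175, 0.05197161]), 'width': 1.0008073165162907}
side {'mtx': array([[540.8711    ,   0.        , 282.79078387],
       [  0.        , 540.8711    , 211.69407659],
       [  0.        ,   0.        ,   1.        ]]), 'origin': array([0.34931446, 0.92742429, 1.20839758]), 'orientation': array([-0.11246384,  0.93472329, -0.33401055,  0.04562029])}
knob [{'rect': [333.4, 246.3, 352.5, 281.6], 'score': 0.89}, {'rect': [293.3, 249.3, 315.8, 275.4], 'score': 0.83}, {
[... 393 characters left out ...]
459]), 'orientation': array([ 0.71346161, -0.69894457,  0.02310613, -0.04376206])}
knob [{'rect': [262.5, 231.1, 280.3, 251.1], 'score': 0.82}, {'rect': [226.5, 230.2, 243.7, 248.1], 'score': 0.69}, {'rect': [234.0, 267.6, 248.2, 281.7], 'score': 0.55}, {'rect': [235.3, 196.1, 254.2, 216.4], 'score': 0.54}]
controller [{'rect': [305.2, 192.2, 364.4, 267.7], 'score': 0.55}]
wrist {'mtx': array([[325.1922621 ,   0.        , 277.04485591],
       [  0.        , 325.1922621 , 209.67468436],
       [  0.        ,   0.        ,   1.        ]]), 'origin': array([ 0.20576176, -0.51467986,  0.37336577]), 'orientation': array([ 0.77724507, -0.61014757, -0.09500473,  0.12076481])}
knob []
controller []
```

Run:
```python
import cv2
a=cv2.imread("pics/a_side.png");b=cv2.imread("pics/a_top.png")
cv2.imwrite("pics/c_side.png",cv2.resize(a[130:330,200:440],None,fx=3,fy=3,interpolation=cv2.INTER_CUBIC)[:600,:720])
cv2.imwrite("pics/c_top.png",cv2.resize(b[160:310,200:400],None,fx=4,fy=4,interpolation=cv2.INTER_CUBIC))
```

```text
(no output)
```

View pics/a_top.png

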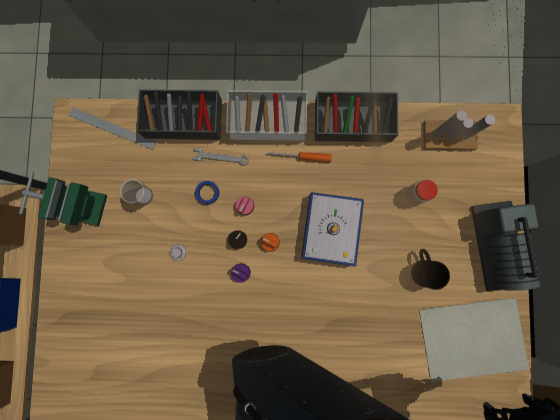

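View pics/c_side.png

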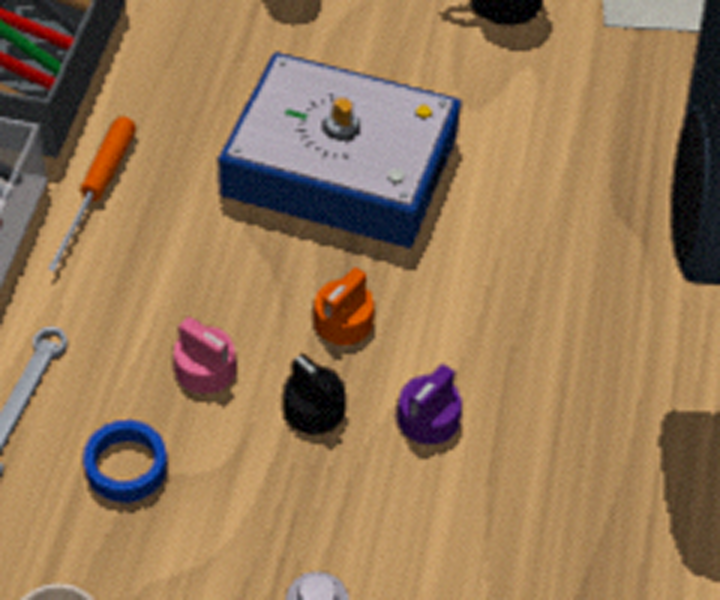

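View pics/c_top.png

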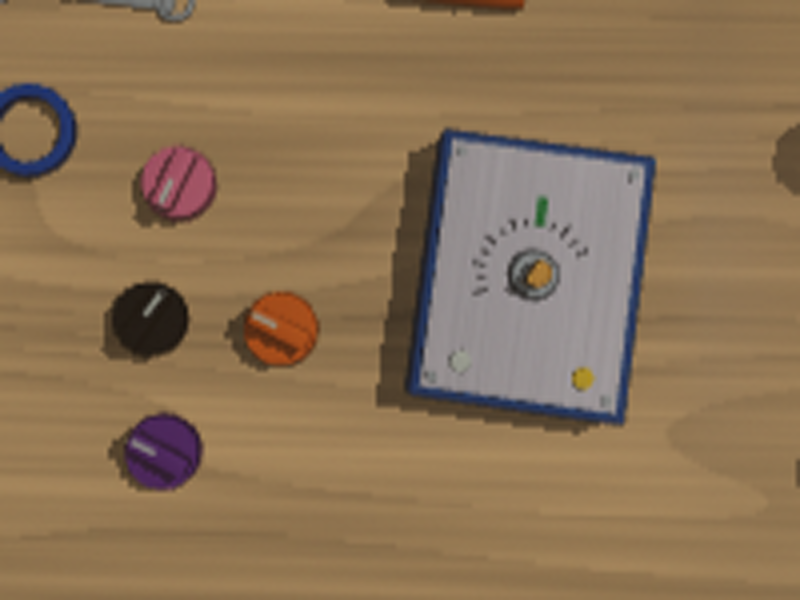

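The candidates in the top image are the black knob (237,239), pink (244,205), orange (270,242), purple (240,272) and the black mug (430,272). By the description I want the black one at (237,239), with its pointer up-right. The box is at (333,230), with the green mark above the spindle at about (335,213). Next I localise from the top image, then take wrist views.

```bash
cat > h.py <<'E'
import numpy as np, cv2
from scipy.spatial.transform import Rotation as R
def ray(c,u,v,fish=False):
    K=c["mtx"]; x=(u-K[0,2])/K[0,0]; y=(v-K[1,2])/K[1,1]
    if fish:
        r=np.hypot(x,y); s=np.sin(r)/r if r>1e-9 else 1.
        d=np.array([x*s,y*s,np.cos(r)])
    else: d=np.array([x,y,1.])
    return R.from_quat(c["orientation"]).apply(d)
def at_z(c,u,v,z,fish=False):
    d=ray(c,u,v,fish); o=np.array(c["origin"]); return o+d*(z-o[2])/d[2]
def proj(c,P,fish=False):
    p=R.from_quat(c["orientation"]).inv().apply(np.atleast_2d(P)-c["origin"]); K=c["mtx"]
    if fish:
        r=np.hypot(p[:,0],p[:,1]); t=np.arctan2(r,p[:,2]); s=t/np.maximum(r,1e-9); xy=p[:,:2]*s[:,None]
    else: xy=p[:,:2]/p[:,2:]
    return xy*[K[0,0],K[1,1]]+[K[0,2],K[1,2]]
def down(yaw):  # tool y axis direction at angle yaw in world
    y=np.array([np.cos(yaw),np.sin(yaw),0]); z=np.array([0,0,-1.]); x=np.cross(y,z)
    return R.from_matrix(np.c_[x,y,z]).as_quat()
def yaw_of(q):
    m=R.from_quat(q).as_matrix(); return np.arctan2(m[1,1],m[0,1])
E
python3 - <<'E'
from h import *
from bench import imaging, readout, manip
c=imaging.calibration("top")
f=lambda x,y:(200+x/4-0.375,160+y/4-0.375)
for n,p,z in [("knobctr skirt",(151,319),.028),("ptr a",(162,291),.054),("ptr b",(147,315),.054),("TL",(446,130),.06),("TR",(654,158),.06),("BR",(622,423),.06),("BL",(412,392),.06),("green",(542,211),.06),("collar",(533,275),.069)]:
    print(n,at_z(c,*f(*p),z).round(4))
s=readout.state(); w=imaging.calibration("wrist")
t=R.from_quat(s["orientation"]); print("yaw",yaw_of(s["orientation"]))
print("cam in tool",t.inv().apply(w["origin"]-s["tcp_pos"]), (t.inv()*R.from_quat(w["orientation"])).as_matrix().round(3))
E
```

```text
knobctr skirt [0.4982 0.1328 0.028 ]
ptr a [0.5187 0.122  0.054 ]
ptr b [0.5006 0.1327 0.054 ]
TL [ 0.6424 -0.0867  0.06  ]
TR [ 0.6242 -0.2403  0.06  ]
BR [ 0.4295 -0.2172  0.06  ]
BL [ 0.4485 -0.0643  0.06  ]
green [ 0.5833 -0.1581  0.06  ]
collar [ 0.5355 -0.1508  0.069 ]
yaw -1.3299624189692891
cam in tool [ 0.07705292 -0.00103145 -0.14226907] [[-0.001 -0.953 -0.304]
 [ 1.    -0.001 -0.   ]
 [-0.    -0.304  0.953]]
```

Run:
```python
from h import *
from bench import imaging, readout, manip, spotter
sp=np.array([.5358,-.1514]); yaw=-1.2
tx=np.array([-np.sin(yaw),np.cos(yaw)])
p=[*(sp-.07*tx),.15]
print(manip.solve_ik(p,down(yaw)))
manip.reach(p,down(yaw)); 
c=imaging.calibration("wrist"); im,d=imaging.grab_frame("wrist")
np.savez("pics/w1.npz",im=im,d=d,**c)
cv2.imwrite("pics/w1.png",im[:,:,::-1])
print(proj(c,[*sp,.091],True),readout.state()["clock"], spotter.spot_in("wrist","spindle_top"))
u,v=proj(c,[*sp,.091],True)[0].astype(int)
cv2.imwrite("pics/w1c.png",cv2.resize(im[max(0,v-75):v+75,u-100:u+100,::-1],None,fx=4,fy=4,interpolation=cv2.INTER_CUBIC)); print(u,v)
```

```text
[-4.51980566e-01  3.71796390e-01  1.85040442e+00 -4.44089210e-16
  9.19391839e-01  7.48019434e-01]
[[277.6378477  120.41307801]] 2.3167 [{'rect': [253.6, 94.6, 304.8, 141.3], 'score': 0.84}]
277 120
```

View pics/w1.png

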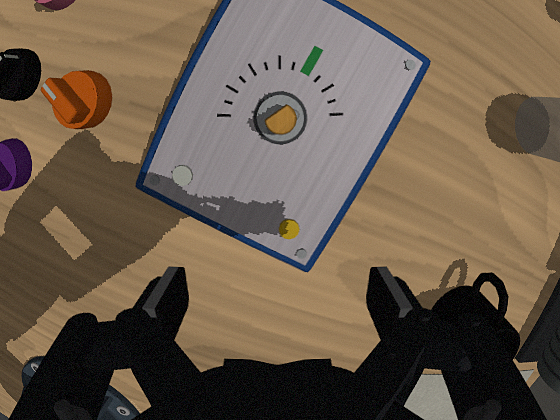

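View pics/w1c.png

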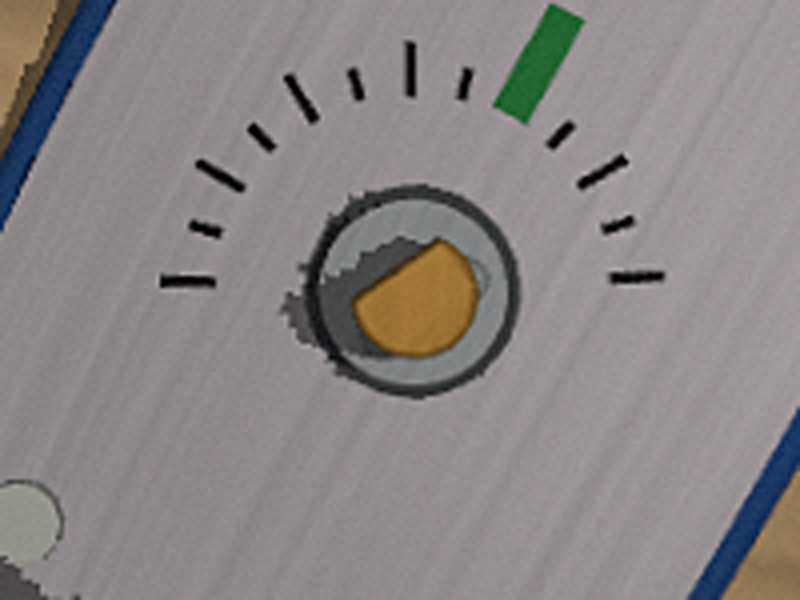

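The wrist view shows the D top at (281,119). Its flat edge runs from about (265,121) to (287,105) and faces up-left, and the green mark is at (312,61). I'll measure these in world axes.

Run:
```python
from h import *
from scipy.optimize import least_squares
z=np.load("pics/w1.npz"); c={k:z[k] for k in("mtx","origin","orientation")}; im=z["im"].astype(int)
r,g,b=im[...,0],im[...,1],im[...,2]
m=((r-b>50)&(r>g+15)).astype(np.uint8); m[:, :240]=0;m[:,320:]=0;m[160:]=0
n,l,st,ce=cv2.connectedComponentsWithStats(m); k=1+st[1:,4].argmax(); m=(l==k).astype(np.uint8)
ct=max(cv2.findContours(m,0,cv2.CHAIN_APPROX_NONE)[0],key=len)[:,0]
P=np.array([at_z(c,u,v,.091,True)[:2] for u,v in ct])
print("n",len(P),"area mm2",cv2.contourArea(P.astype(np.float32))*1e6)
# model: D shape with centre, angle; points distance to D boundary, radius eff free
def res(x):
    q=P-x[:2]; n=np.array([np.cos(x[2]),np.sin(x[2])]); a=q@n; rad=np.hypot(*q.T)
    return np.maximum(rad-x[3],a-x[4])*1e3
best=min((least_squares(res,[*P.mean(0),a,.0095,.0045],loss="soft_l1") for a in np.arange(-3,3,.5)),key=lambda s:s.cost)
print("spindle",best.x.round(4),best.cost)
gm=((g-r>40)&(g>b+30)).astype(np.uint8); v,u=np.nonzero(gm); 
G=np.array([at_z(c,x,y,.06,True)[:2] for x,y in zip(u,v)]).astype(np.float32); print("green",cv2.minAreaRect(G)[:2],len(G))
gc=np.array(cv2.minAreaRect(G)[0]); dd=gc-best.x[:2]; print("dist",np.hypot(*dd),"ang",np.arctan2(dd[1],dd[0]),"rel flat",best.x[2]-np.arctan2(dd[1],dd[0]))
# panel corners blue outer
for uv in [(430,62),(307,270),(138,186)]: print(at_z(c,*uv,.06,True).round(4))
```

```text
n 80 area mm2 217.7761464712269
spindle [ 0.5376 -0.1524  0.9769  0.0093  0.0045] 1.2573645306053736
green ((0.584057629108429, -0.15807084739208221), (0.006782839074730873, 0.021576279774308205)) 278
dist 0.04680207450897976 ang -0.12194532704486968 rel flat 1.0988326304992775
[ 0.6231 -0.2406  0.06  ]
[ 0.4339 -0.2164  0.06  ]
[ 0.4519 -0.0669  0.06  ]
```

Run:
```python
from h import *
from bench import imaging, readout, manip, spotter, claw
k=np.array([.4982,.1328]); yaw=-.53-np.pi/2
tx=np.array([-np.sin(yaw),np.cos(yaw)])
p=[*(k-.07*tx),.14]
print(manip.solve_ik(p,down(yaw)))
manip.reach(p,down(yaw)); claw.move_gripper(0.6,40)
c=imaging.calibration("wrist"); im,d=imaging.grab_frame("wrist")
np.savez("pics/w2.npz",im=im,d=d,**c)
cv2.imwrite("pics/w2.png",im[:,:,::-1])
u,v=proj(c,[*k,.04],True)[0].astype(int); print(u,v,readout.state()["clock"])
cv2.imwrite("pics/w2c.png",np.clip(cv2.resize(im[max(0,v-75):v+75,u-100:u+100,::-1].astype(float),None,fx=4,fy=4,interpolation=cv2.INTER_CUBIC)*2,0,255).astype(np.uint8))
```

```text
[ 2.67467783e-01  3.32927464e-01  1.94168217e+00 -4.44089210e-16
  8.66983021e-01  2.36826411e+00]
277 118 4.2917
```

View pics/w2c.png

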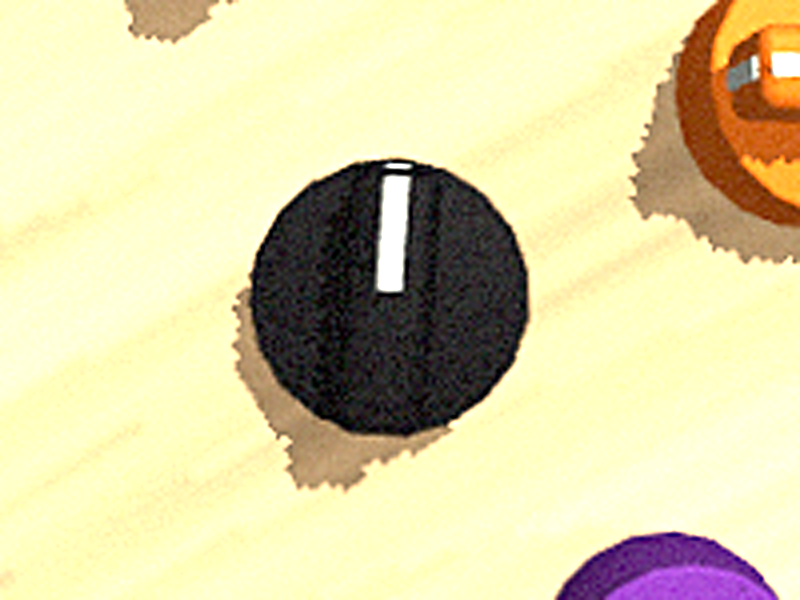

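View pics/w2.png

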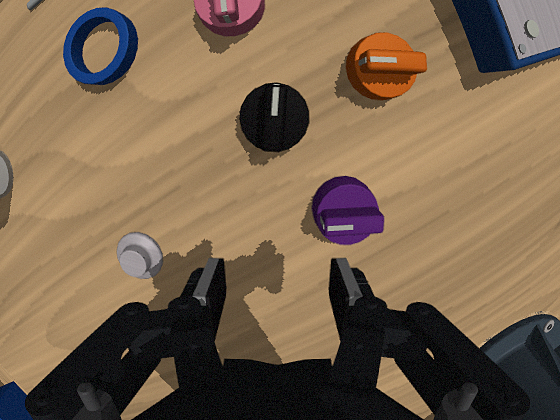

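The crop confirms the black knob: skirt centre near (274,117), white pointer from about (274,115) up to (276,86).

Run:
```python
from h import *
from scipy.optimize import least_squares
z=np.load("pics/w2.npz"); c={k:z[k] for k in("mtx","origin","orientation")}; im=z["im"].astype(int); d=z["d"]
lo=im.max(2); sub=np.zeros(lo.shape,bool); sub[70:165,225:325]=1
m=((lo<45)&sub).astype(np.uint8)
w=((im.min(2)>100)&(im.max(2)-im.min(2)<40)&sub).astype(np.uint8); w[:,:255]=0;w[:,295:]=0
m=cv2.morphologyEx(m|w,cv2.MORPH_CLOSE,np.ones((3,3),np.uint8))
n,l,st,ce=cv2.connectedComponentsWithStats(m); k=1+st[1:,4].argmax(); m=(l==k).astype(np.uint8); print(st[k])
ct=max(cv2.findContours(m,0,cv2.CHAIN_APPROX_NONE)[0],key=len)[:,0]
for zz in (0.028,):
    P=np.array([at_z(c,u,v,zz,True)[:2] for u,v in ct])
    s=least_squares(lambda x:(np.hypot(*(P-x[:2]).T)-x[2])*1e3,[*P.mean(0),.029],loss="soft_l1"); print("circle",s.x.round(4),s.cost)
v,u=np.nonzero(w); n,l,st,ce=cv2.connectedComponentsWithStats(w); print(st[1:])
k=1+st[1:,4].argmax(); v,u=np.nonzero(l==k)
W=np.array([at_z(c,a,b,.054,True)[:2] for a,b in zip(u,v)]).astype(np.float32)
rc=cv2.minAreaRect(W); print(rc); e=np.linalg.svd(W-W.mean(0))[2][0]; e*=np.sign(e[0]); print("yaw",np.arctan2(e[1],e[0]), W.mean(0), "axis offset from centre",np.cross(e,s.x[:2]-W.mean(0)),"along",e@(W.mean(0)-s.x[:2]))
print("depth top z: ", (c["origin"]+ray(c,274,117,True)/ (R.from_quat(c["orientation"]).inv().apply(ray(c,274,117,True))[2])*d[117,274]))
```

```text
[ 239   83   70   69 3747]
circle [0.5001 0.1347 0.0266] 6.3115098114531065
[[274  84   6   1   6]
 [271  87   8  29 170]]
((0.5098883509635925, 0.12796610593795776), (0.004145169630646706, 0.019879033789038658), 56.255836486816406)
yaw -0.5952439 [0.5099069  0.12787674] axis offset from centre 0.00017583719267538767 along 0.011993498729258945
depth top z:  [0.50045776 0.13412083 0.0541917 ]<stdin>:16: DeprecationWarning: Arrays of 2-dimensional vectors are deprecated. Use arrays of 3-dimensional vectors instead. (deprecated in NumPy 2.0)
```

Run:
```python
from h import *
from bench import imaging, readout, manip, spotter, claw
k=[.5001,.1346]; q=down(-.595-np.pi/2)
manip.reach([*k,.085],q)
print(manip.move_l([*k,.032],velocity=.06,f_stop=5), readout.state()["tcp_pos"])
claw.move_gripper(0,60)
s=readout.state(); print(s["width"],s["wrist_force"],s["wrist_torque"],s["clock"])
c=imaging.calibration("wrist"); im,d=imaging.grab_frame("wrist"); cv2.imwrite("pics/w3.png",im[:,:,::-1])
manip.move_l([*k,.10],velocity=.1)
s=readout.state(); print(s["width"],s["wrist_force"],s["tcp_pos"],s["clock"])
im,d=imaging.grab_frame("wrist"); cv2.imwrite("pics/w4.png",im[:,:,::-1])
im,d=imaging.grab_frame("side"); cv2.imwrite("pics/s4.png",cv2.resize(im[130:330,200:440,::-1],None,fx=3,fy=3,interpolation=cv2.INTER_CUBIC))
```

```text
False [0.5003183  0.13465014 0.03228601]
0.17335394259245024 [-0.7736379  -0.25067604  5.35862273] [-0.11144569  0.13270275 -0.01975571] 6.1917
0.1757694971164836 [-0.35823237 -0.06137856 -1.21105531] [0.49974229 0.13454035 0.09950226] 7.075
```

View pics/w4.png

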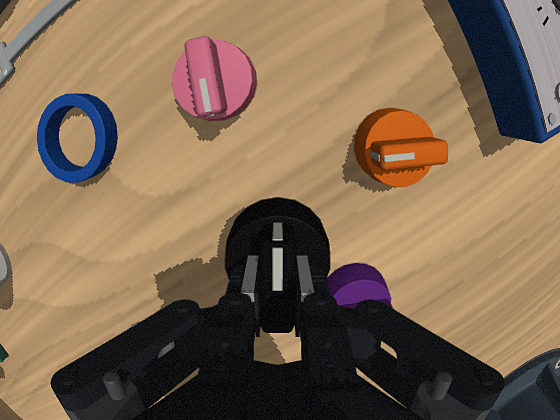

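View pics/s4.png

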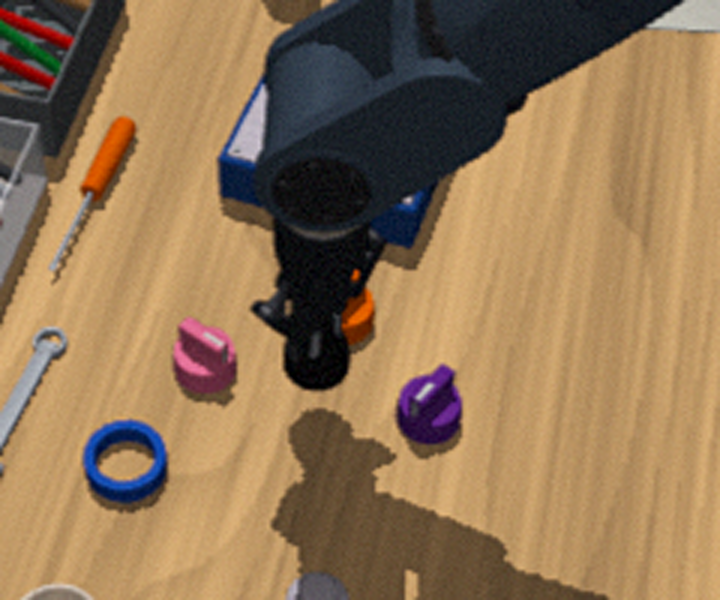

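The knob is held: skirt at (278,240), pointer line in column ~278, rows 222–290. I'll measure its pose in the tool frame from this picture.

```bash
cat > held.py <<'E'
from h import *
from scipy.optimize import least_squares
def held(c,im,tcp,ori,h=.032):
    im=im.astype(int); sub=np.zeros(im.shape[:2],bool); sub[215:300,262:295]=1
    w=((im.min(2)>90)&(im.max(2)-im.min(2)<40)&sub).astype(np.uint8)
    n,l,st,ce=cv2.connectedComponentsWithStats(w)
    T=R.from_quat(ori); out=[]
    k=1+st[1:,4].argmax(); v,u=np.nonzero(l==k)
    W=np.array([T.inv().apply(at_z(c,a,b,tcp[2]-h+.054,True)-tcp)[:2] for a,b in zip(u,v)])
    e=np.linalg.svd(W-W.mean(0))[2][0]; e*=np.sign(e[0])
    print("line",st[k],"angle in tool",np.arctan2(e[1],e[0]),"mean",W.mean(0).round(4),"x range",W[:,0].min(),W[:,0].max())
    return W
E
python3 - <<'E'
from held import *
from bench import imaging, readout
s=readout.state(); c=imaging.calibration("wrist"); im=cv2.imread("pics/w4.png")[:,:,::-1]
held(c,im,s["tcp_pos"],s["orientation"])
g=im.max(2).astype(int)
# skirt upper arc: first dark pixel per column
T=R.from_quat(s["orientation"]); P=[]
for u in range(240,318,3):
    v=185+np.nonzero(g[185:260,u]<45)[0][0]; P.append(T.inv().apply(at_z(c,u,v,s["tcp_pos"][2]-.032,True)-s["tcp_pos"])[:2])
P=np.array(P)
for rr in (.029,.0266,.028):
  q=least_squares(lambda x:(np.hypot(*(P-x[:2]).T)-rr)*1e3,[0,0],loss="soft_l1"); print(rr,q.x.round(4),q.cost)
print(T.as_euler("xyz"))
E
```

```text
line [272 248  11  43 430] angle in tool 0.0005293610386159302 mean [ 0.0122 -0.0001] x range 0.0018356009295866706 0.021868877300982345
0.029 [-0.0013 -0.0003] 0.6023677608507854
0.0266 [ 0.0013 -0.0002] 1.2991222080999851
0.028 [-0.0002 -0.0003] 0.6199225870125422
[ 3.14068034e+00  9.31239002e-04 -5.94975611e-01]
```

```bash
cat > spin.py <<'E'
from h import *
from scipy.optimize import least_squares
def spindle(c,im,zt=.091,guess=(.5376,-.1524)):
    u0,v0=proj(c,[*guess,zt],True)[0]; im=im.astype(int); r,g,b=im[...,0],im[...,1],im[...,2]
    m=((r-b>50)&(r>g+15)).astype(np.uint8); yy,xx=np.indices(m.shape); m[np.hypot(yy-v0,xx-u0)>35]=0
    n,l,st,ce=cv2.connectedComponentsWithStats(m); k=1+st[1:,4].argmax(); m=(l==k).astype(np.uint8)
    ct=max(cv2.findContours(m,0,cv2.CHAIN_APPROX_NONE)[0],key=len)[:,0]
    P=np.array([at_z(c,u,v,zt,True)[:2] for u,v in ct])
    def res(x):
        q=P-x[:2]; n=np.array([np.cos(x[2]),np.sin(x[2])])
        return np.maximum(np.hypot(*q.T)-x[3],q@n-x[4])*1e3
    s=min((least_squares(res,[*P.mean(0),a,.0095,.0045],loss="soft_l1") for a in np.arange(-3,3,.5)),key=lambda s:s.cost)
    return s.x,s.cost,(u0,v0)
E
python3 - <<'E'
from spin import *
from bench import imaging, readout, manip
manip.move_l([.5,.1346,.16],velocity=.2)
yaw=.977-np.pi/2; tx=np.array([-np.sin(yaw),np.cos(yaw)]); sp=np.array([.5376,-.1524])
manip.reach([*(sp-.07*tx),.19],down(yaw)); manip.pause(.2)
s=readout.state(); c=imaging.calibration("wrist"); im,d=imaging.grab_frame("wrist"); cv2.imwrite("pics/w5.png",im[:,:,::-1])
print(s["q"].round(3),s["clock"],s["tcp_pos"],s["wrist_force"],yaw_of(s["orientation"])-yaw)
print(spindle(c,im))
E
```

```text
[-0.485  0.382  1.718  0.     1.042  0.109] 9.75 [ 0.49854095 -0.21007952  0.1899438 ] [ 0.69117805  0.29182544 -0.85019052] 0.00034398571212268525
(array([ 0.53744909, -0.1523044 ,  0.98803642,  0.009307  ,  0.00472173]), np.float64(1.4236450393295597), (np.float64(278.88808532979175), np.float64(120.42096147956885)))
```

View pics/w5.png

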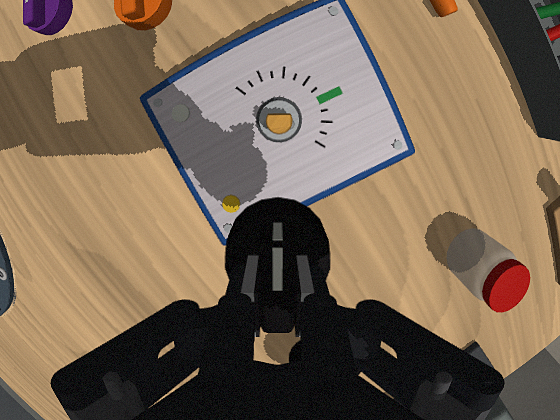

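The spindle is at (278,120) and agrees with the first measurement (0.5375, -0.1523, angle ~0.985). I'll go down lightly.

Run:
```python
from h import *
from bench import imaging, readout, manip
sp=[.5375,-.1523]; q=down(.985-np.pi/2)
manip.reach([*sp,.15],q); manip.move_l([*sp,.128],velocity=.05); manip.pause(.3)
s=readout.state(); f0=s["wrist_force"]; print(s["tcp_pos"],f0,s["clock"])
h=manip.move_l([*sp,.108],velocity=.012,f_stop=3.0)
s=readout.state(); print(h,s["tcp_pos"],s["wrist_force"]-f0,s["wrist_torque"],s["clock"])
```

```text
[ 0.53761781 -0.15233823  0.1282106 ] [-0.21075451  0.73286517 -1.40711769] 11.1083
True [ 0.53750658 -0.15259982  0.12091434] [ 1.59575702 -3.50367618  0.87881603] [-0.55757375 -0.19872127 -0.00868336] 11.8917
```

```bash
cat > adm.py <<'E'
from h import *
from bench import readout, manip
f0=np.array([-.21,.73,-1.41])
def adm(p,yaw,zend,gain=.0002,dz=.001,fmax=6,n=25,maxoff=.004):
    p=np.array(p,float); ref=p[:2].copy()
    for i in range(n):
        s=readout.state(); F=s["wrist_force"]-f0
        print(i,(p*1e3).round(2),"z",round(s["tcp_pos"][2]*1e3,2),"F",F.round(2),"T",s["wrist_torque"].round(3),round(s["clock"],2))
        if s["tcp_pos"][2]<=zend+.0003: break
        d=gain*F[:2]; nrm=np.hypot(*d); d*=min(1,.0008/max(nrm,1e-9)); p[:2]=ref+np.clip(p[:2]+d-ref,-maxoff,maxoff)
        if F[2]<fmax: p[2]=max(min(p[2],s["tcp_pos"][2]+.0007)-dz,zend)
        manip.move_l(p,down(yaw),velocity=.012,f_stop=6)
    return p
E
python3 - <<'E'
from adm import *
adm([.5375,-.1525,.1209],.985-np.pi/2,.112,n=12)
E
```

```text
0 [ 537.5 -152.5  120.9] z 120.91 F [ 1.6  -3.5   0.88] T [-0.558 -0.199 -0.009] 11.89
1 [ 537.82 -153.2   119.9 ] z 119.62 F [ 0.24 -0.99  0.76] T [-0.101 -0.074  0.007] 12.16
2 [ 537.87 -153.4   118.9 ] z 118.74 F [-0.63 -0.82  0.44] T [0.04  0.018 0.03 ] 12.41
3 [ 537.74 -153.56  117.9 ] z 117.82 F [-0.33 -0.06  0.74] T [ 0.036 -0.055 -0.004] 12.66
4 [ 537.67 -153.58  116.9 ] z 116.84 F [ 0.29 -0.27 -0.16] T [ 0.025 -0.022 -0.006] 12.91
5 [ 537.73 -153.63  115.9 ] z 115.82 F [0.3  0.45 0.32] T [0.009 0.023 0.011] 13.16
6 [ 537.79 -153.54  114.9 ] z 114.84 F [ 0.75 -0.44  0.82] T [-0.053  0.052 -0.015] 13.41
7 [ 537.94 -153.63  113.9 ] z 113.8 F [-0.8  -0.65 -0.41] T [-0.067  0.002  0.013] 13.66
8 [ 537.78 -153.76  112.9 ] z 112.82 F [-0.36 -1.94  0.24] T [-0.014 -0.009  0.045] 13.91
9 [ 537.71 -154.14  112.  ] z 112.0 F [ 0.87 -0.74  0.69] T [-0.053  0.08   0.026] 14.16
```

It slid on freely by 9 mm, so the flat is found. Now I push past the balls, watching the force.

Run:
```python
from adm import *
yaw=.985-np.pi/2; p=np.array([.53775,-.1539,.112])
for i in range(40):
    s=readout.state(); F=s["wrist_force"]-f0
    print(i,(p*1e3).round(2),"z",round(s["tcp_pos"][2]*1e3,2),"F",F.round(2),"Tz",s["wrist_torque"].round(3)[2],round(s["clock"],2))
    if F[2]>12 or p[2]<.0966: break
    d=.0001*F[:2]; d=np.where(abs(F[:2])>.8,d,0); d*=min(1,.0003/max(np.hypot(*d),1e-9)); p[:2]+=d
    p[2]-=.0005; manip.move_l(p,down(yaw),velocity=.006,f_stop=4)
```

```text
0 [ 537.75 -153.9   112.  ] z 112.0 F [ 0.87 -0.74  0.69] Tz 0.026 14.16
1 [ 537.84 -153.9   111.5 ] z 111.61 F [-0.33 -1.05  2.01] Tz -0.032 14.41
2 [ 537.84 -154.01  111.  ] z 111.16 F [-0.79 -1.61  5.05] Tz -0.004 14.66
3 [ 537.84 -154.17  110.5 ] z 110.55 F [-0.46 -1.74  4.4 ] Tz 0.016 14.91
4 [ 537.84 -154.34  110.  ] z 110.05 F [-1.41 -1.49  3.91] Tz -0.038 15.16
5 [ 537.7  -154.49  109.5 ] z 109.52 F [-2.32 -1.08  6.77] Tz -0.014 15.41
6 [ 537.46 -154.6   109.  ] z 109.12 F [-2.1  -0.21  6.58] Tz 0.01 15.66
7 [ 537.25 -154.6   108.5 ] z 108.74 F [-0.62 -1.01  7.77] Tz 0.028 15.91
8 [ 537.25 -154.7   108.  ] z 108.26 F [-1.58 -0.35  8.66] Tz -0.02 16.16
9 [ 537.1 -154.7  107.5] z 107.65 F [1.53 0.36 4.46] Tz 0.039 16.41
10 [ 537.25 -154.7   107.  ] z 106.87 F [ 1.7  -0.54  2.65] Tz -0.022 16.66
11 [ 537.42 -154.7   106.5 ] z 106.43 F [0.47 0.3  4.12] Tz 0.017 16.91
12 [ 537.42 -154.7   106.  ] z 105.97 F [0.7  1.88 5.28] Tz 0.003 17.16
13 [ 537.42 -154.51  105.5 ] z 105.28 F [1.06 0.54 1.93] Tz 0.038 17.41
14 [ 537.53 -154.51  105.  ] z 104.74 F [ 0.68 -0.44 -0.01] Tz -0.064 17
[... 567 characters left out ...]
F [-1.57  1.49  3.91] Tz -0.036 19.66
23 [ 537.34 -154.1   100.5 ] z 100.8 F [ 0.7  -2.07  4.54] Tz 0.012 19.91
24 [ 537.34 -154.31  100.  ] z 100.19 F [-0.58 -0.3   6.27] Tz 0.007 20.16
25 [ 537.34 -154.31   99.5 ] z 99.66 F [ 0.74 -0.64  6.06] Tz 0.026 20.41
26 [ 537.34 -154.31   99.  ] z 99.24 F [0.15 0.16 7.31] Tz -0.002 20.66
27 [ 537.34 -154.31   98.5 ] z 98.81 F [1.47 0.17 8.8 ] Tz -0.01 20.91
28 [ 537.49 -154.31   98.  ] z 98.32 F [-0.98  0.11  8.6 ] Tz 0.008 21.16
29 [ 537.39 -154.31   97.5 ] z 97.92 F [-0.8   0.41  9.63] Tz 0.015 21.41
30 [ 537.39 -154.31   97.  ] z 97.45 F [-1.03 -0.33  9.35] Tz -0.024 21.66
31 [ 537.29 -154.31   96.5 ] z 97.36 F [-1.3   0.35 14.61] Tz 0.018 21.91
```

It passed the balls (force went negative, i.e. pulled down) and bottomed at z≈97.4 mm with 14.6 N. I relax to rest height and turn clockwise, with overshoot for the spring-back.

```bash
cat > turn.py <<'E'
from adm import *
def turn(p,a,b,step=.12):
    p=np.array(p,float)
    n=max(1,int(np.ceil(abs(b-a)/step)))
    for t in np.linspace(a,b,n+1)[1:]:
        manip.move_l(p,down(t-np.pi/2),velocity=.05)
        s=readout.state(); F=s["wrist_force"]-f0
        print(round(t,3),"err",round(yaw_of(s["orientation"])+np.pi/2-t,3),"tcp",(s["tcp_pos"]*1e3).round(2),"F",F.round(2),"T",s["wrist_torque"].round(3),round(s["clock"],2))
        d=np.where(abs(F[:2])>1,.0001*F[:2],0); d*=min(1,.0004/max(np.hypot(*d),1e-9)); p[:2]+=d
    return p
E
python3 - <<'E'
from turn import *
p=np.array([.5373,-.1543,.1012])
manip.move_l(p,velocity=.02); s=readout.state(); print(s["wrist_force"]-f0,s["tcp_pos"],s["clock"])
p=turn(p,.985,.865); p=turn(p,.865,-.27); print(p, readout.state()["width"])
E
```

```text
[ 2.4538779  -0.00602809  5.09509097] [ 0.53749571 -0.15434254  0.101163  ] 22.2917
0.865 err 0.003 tcp [ 537.45 -154.1   101.11] F [1.91 1.41 5.33] T [ 0.581 -0.435  0.027] 22.56
0.752 err 0.005 tcp [ 537.52 -154.    101.14] F [1.3  3.57 4.4 ] T [ 0.684 -0.421  0.014] 22.82
0.638 err 0.005 tcp [ 537.65 -153.79  101.2 ] F [2.15 1.83 4.44] T [ 0.547 -0.31   0.027] 23.09
0.524 err 0.006 tcp [ 537.79 -153.65  101.17] F [0.97 1.89 4.52] T [ 0.491 -0.255  0.06 ] 23.36
0.411 err 0.006 tcp [ 537.84 -153.47  101.2 ] F [2.25 0.91 4.03] T [ 0.413 -0.319  0.016] 23.62
0.298 err 0.006 tcp [ 537.98 -153.48  101.18] F [1.6  0.15 4.44] T [ 0.339 -0.206  0.041] 23.89
0.184 err 0.006 tcp [ 538.05 -153.45  101.15] F [-0.51  0.89  5.11] T [ 0.273 -0.061 -0.013] 24.16
0.07 err 0.006 tcp [ 538.08 -153.46  101.16] F [-0.58  0.24  4.69] T [ 0.258  0.031 -0.005] 24.43
-0.043 err 0.006 tcp [ 538.08 -153.41  101.16] F [-1.31  0.64  4.59] T [ 0.279  0.124 -0.052] 24.69
-0.157 err 0.006 tcp [ 538.02 -153.38  101.15] F [-0.23  0.98  4.63] T [ 0.398  0.095 -0.008] 24.96
-0.27 err 0.006 tcp [ 538.05 -153.38  101.18] F [-0.58  1.27  4.97] T [0.467 0.059 0.01 ] 25.23
[ 0.53809007 -0.15330315  0.1012    ] 0.17039536640832503
```

Run:
```python
from h import *
from bench import imaging, readout, manip, claw
im,d=imaging.grab_frame("wrist"); cv2.imwrite("pics/w6.png",im[:,:,::-1])
claw.move_gripper(.5); s=readout.state(); print(s["clock"],s["wrist_force"],s["tcp_pos"])
im,d=imaging.grab_frame("wrist"); cv2.imwrite("pics/w7.png",im[:,:,::-1])
manip.move_l(s["tcp_pos"]+[0,0,.05],velocity=.12)
s=readout.state(); yaw=yaw_of(s["orientation"]); tx=np.array([-np.sin(yaw),np.cos(yaw)])
sp=np.array([.5376,-.1527])
manip.reach([*(sp-.07*tx),.20],s["orientation"]); manip.pause(.1)
c=imaging.calibration("wrist"); im,d=imaging.grab_frame("wrist"); np.savez("pics/w8.npz",im=im,d=d,**c); cv2.imwrite("pics/w8.png",im[:,:,::-1])
print(readout.state()["clock"])
```

```text
25.6583 [-0.20646981 -0.28658253  0.0603857 ] [ 0.53800946 -0.15351148  0.10107618]
26.8583
```

View pics/w6.png

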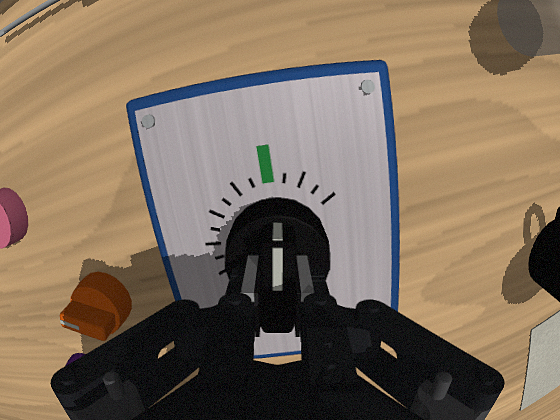

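View pics/w8.png

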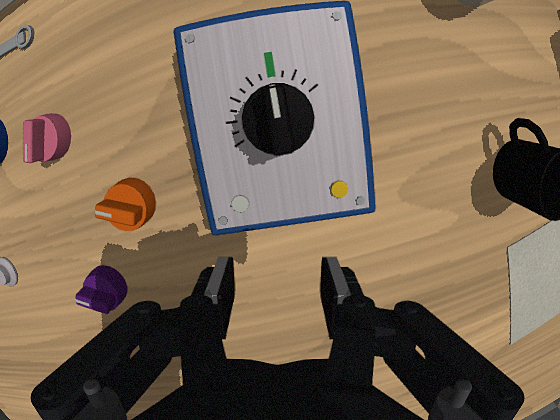

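Released, the knob is at (278,118) with its pointer running to (274,86), nearly at the green mark (270,63). Now I measure it.

```bash
cat > meas.py <<'E'
from h import *
def meas(f):
    z=np.load(f); c={k:z[k] for k in("mtx","origin","orientation")}; im=z["im"].astype(int); d=z["d"]
    r,g,b=im[...,0],im[...,1],im[...,2]
    gm=((g-r>40)&(g>b+30)).astype(np.uint8); v,u=np.nonzero(gm); G=np.array([at_z(c,x,y,.06,True)[:2] for x,y in zip(u,v)])
    C=np.array([.5375,-.1525]); u0,v0=proj(c,[*C,.123],True)[0]
    yy,xx=np.indices(r.shape); w=((im.min(2)>100)&(np.hypot(yy-v0,xx-u0)<34)).astype(np.uint8)
    # keep only white blobs surrounded by black
    n,l,st,ce=cv2.connectedComponentsWithStats(w); k=1+np.argmin([abs(st[i,4]-170) for i in range(1,n)]); print(st[1:].tolist())
    v,u=np.nonzero(l==k); W=np.array([at_z(c,x,y,.123,True)[:2] for x,y in zip(u,v)])
    e=np.linalg.svd(W-W.mean(0))[2][0]; e*=np.sign(e[0]); pa=np.arctan2(e[1],e[0]); ce=W.mean(0)-.012*e
    gd=G.mean(0)-C; print("green",np.arctan2(gd[1],gd[0]),np.hypot(*gd),"pointer",pa,"len",np.ptp(W@e),"knob centre est",ce.round(4), "err ptr-box(-.12)",pa+.12)
    uu,vv=proj(c,[*(C-.01*e),.123],True)[0].astype(int); D=d[vv-1:vv+2,uu-1:uu+2]
    ry=ray(c,uu,vv,True); zc=R.from_quat(c["orientation"]).inv().apply(ry)[2]; print("top z", c["origin"][2]+ry[2]/zc*np.median(D))
if __name__=="__main__":
    import sys; meas(sys.argv[1])
E
python3 meas.py pics/w8.npz
```

```text
[[270, 88, 11, 30, 189]]
green -0.1197677821930032 0.04698845530211722 pointer -0.10838699980184381 len 0.019981253357879813 knob centre est [ 0.5372 -0.1524] err ptr-box(-.12) 0.011613000198156184
top z 0.12251397266125064
```

The pointer is within about 0.01 rad of the mark, and the knob's top is at 122.5 mm (home is 123 mm). One last check of the bench, then I hand in.

Run:
```python
from h import *
from bench import imaging, readout, manip, ticket
s=readout.state(); manip.move_l(s["tcp_pos"]+[0,0,.06],velocity=.15)
manip.pause(.5)
c=imaging.calibration("wrist"); im,d=imaging.grab_frame("wrist"); np.savez("pics/w9.npz",im=im,d=d,**c)
im,d=imaging.grab_frame("side"); cv2.imwrite("pics/s9.png",cv2.resize(im[130:330,200:440,::-1],None,fx=3,fy=3,interpolation=cv2.INTER_CUBIC))
print(readout.state()["clock"],readout.state()["wrist_force"])
from meas import meas; meas("pics/w9.npz")
```

```text
28.0 [-0.836378    0.58712345 -0.57293634]
[[244, 84, 68, 68, 642], [271, 90, 4, 1, 4], [271, 92, 9, 24, 116], [273, 146, 1, 1, 1]]
green -0.1200581619631915 0.046699014603400056 pointer -0.09730355507853583 len 0.01996520946880398 knob centre est [ 0.5371 -0.1526] err ptr-box(-.12) 0.022696444921464165
top z 0.12284543307987944
```

View pics/s9.png

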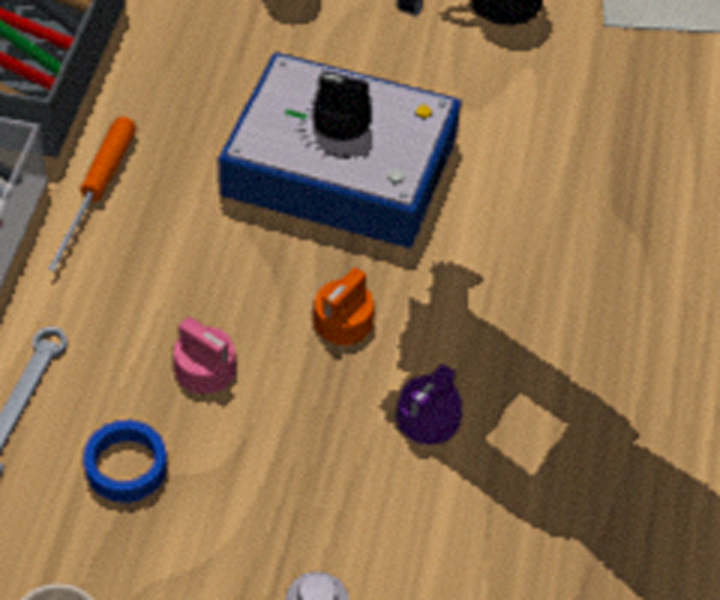

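The side view shows the knob seated on the box at (342,107), pointer toward the green mark (296,113). The look-alikes, tape and tools are where they were.

```bash
python3 -c "
from bench import ticket; print(ticket.finish_job())"
```

```text
the job is handed in; nothing more can be done
None
```

The black knob is on the spindle, snapped home, with its pointer at the green mark and the gripper clear. I handed the job in at about 28 s of the 72 s; no verdict is reported.

- **Fitting:** I measured the spindle's flat in the wrist camera at about 1.1 rad left of the mark. The knob went on in small steps, following the side forces. It passed the balls at about 9 N, was pulled down over the last few millimetres, and bottomed. The highest force I read was 14.6 N at the bottom, close under the 15 N limit and sampled only between steps.
- **Turning:** I turned it clockwise to about 0.15 rad past the mark and let go.
- **Last checks:** The pointer was 0.01 rad left of the mark in the nearer view and 0.02 rad in a later, farther one. I put the difference down to picture resolution. The knob's top is at 122.5–122.8 mm, against 123 mm when fully home.
- **Bystanders:** In the last side view the things it shows had not moved: the look-alikes, tape, wrench, screwdriver and the part of the mug in view. I did not check the jar or the beaker, nor measure the others, but the arm did not go near them.
- **Unexplained:** The wrist torque while turning read lower than the 0.10 N m stated for the spindle. The pictures nonetheless show that the knob turned and stayed.

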